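Set out the suturing corner

ROBOT

A 7-joint arm with a two-finger parallel gripper is mounted at the origin on a cart in front of the work surface, level with it; the furniture and walls round the work are solid. World frame = base frame: x ahead of the robot, y to its left, z up, the work surface at z = 0. Lengths are in m, angles in rad, forces in N, time in s.
With the tool pointing down it reaches from about 0.4 to 0.85 m from the base axis. Payload 10.4 kg.
Tool frame: the origin (TCP) lies at the very end of the fingers, on their centre line; the grasp point (between the pads) lies 19 mm behind it; z points along the fingers, y is the line along which they close (so a half turn about z gives the same grasp; the last joint's range is limited). The gripper opens to 85 mm and grips with 20 to 120 N. Pads are 22 mm wide; open, the fingers measure 114 mm over their backs; the gripper's body (76 mm by 85 mm) begins 54 mm behind the grasp point. The pads swing forward as they close: fully open they stand 13 mm farther back than shut.
Start: joints at [1.114, 0.332, -0.065, 1.46, 0.022, 1.35, -0.088], TCP at [0.263, -0.567, 0.231] pointing down, gripper open.
Joint ranges: [-2.6, 2.6], [-0.5, 2.12], [-1.47, 1.34], [0.16, 2.42], [-1.27, 4.41], [0.06, 2.06], [-2.6, 2.6]. Speed limits (rad/s): [2.22, 2.22, 2.79, 2.79, 3.14, 3.14, 3.14].

INTERFACE

Orientations are given as a unit quaternion [x, y, z, w].
In Python, from workcell import manip, optics gives the robot as it stands.
- The arm moves only by the tool jog_arm, never from a script. Its arguments are lists of equal length, an entry for each row: "dr": the turn, a rotation vector about the tool's x, y, z normalised to -1 to 1, where 1 is 4 degrees, a list of three; "translation": the shift along the tool's x, y, z normalised to -1 to 1, where 1 is 0.025 m, a list of three; "jaw": the opening, from 0 (shut) to 1 (fully open). A call has 1 to 10 rows; each row shifts and turns the commanded pose from where the row before left it, along the tool's axes as they then stand; what a row does not reach is not made up. A row lasts 1/10 s, in which the tool goes at most 50 mm and 8.59 degrees, less where a joint would pass 70% of its speed; a pose out of reach is approached as far as the arm can. A call with a number of a shift or a turn outside -1 to 1 is refused whole. A call with a gripper value outside its range is refused whole. The fingers move at their own pace and stop on an object; "squeeze" is the grip in N (left out, the last holds). Time passes only in rows, so rows that do not move let the fingers close. It gives the time, the measured TCP pose, the force, the opening and the grip force at its end, in the units of the state.
- manip.get_obs(): the state, without advancing time (a new reading comes with each control period).
- optics.camera(name): name is "scene" or "top"; returns a dict with "color" (420x560x3 uint8, red, green, blue), "mtx" (3x3 intrinsics, pixels), "R" (3x3) and "t" (3): a world point X has camera coordinates R X + t. Camera axes: x right, y down, z forward; pixel columns grow to the right and rows downward; lengths in m; the calibration is good to about 2 mm. A picture is of the moment at which its call begins. There is no depth.
- manip.hand_in(): hands the job in; it is judged then, once.
The state is a dict: "clock": time; "joint_pos": joint angles; "joint_velocities": joint speeds; "tau": joint torques, N m; "position": TCP position; "ee_rot": TCP orientation; "ft_force": force on the tool from outside, world axes, zero at the start; "torque": the same for the moment, N m; "grip_width": opening from 0.0 (shut) to 1.0 (fully open); "grasp_force": force on a finger pad.
Only numpy, scipy, OpenCV 4.12 (cv2) and the standard library are available. Lean on these libraries where they do the work, as an engineer would, in place of code of your own. Each camera call takes 0.05 s, during which the arm holds its last target. There are 200 camera calls.

TASK

Set out the things for suturing round the suture carton and the stack of swabs: stand the white tub midway between the two, stand the brown vial directly behind the tub (on its side away from the robot, about 2 cm clear of it), lay the tape roll flat in the middle of the top of the swab stack, and lay the syringe in front of the carton (robot's side), parallel to its near face and centred on it, its centre line about 4 cm out from that face. In front and behind are meant square to the row of carton and swabs, which may stand a little askew. Do not shift the carton, the swabs or the loose forceps, clamp and marker, and do not tip the vial over.

Things in the scene. Friction and masses are not known exactly. Their poses are not given: they have to be found in the camera images.
- tub: white plastic tub, open at the top, 50 mm high, round, 68 mm across the rim and 53 mm at the foot (narrower below); graspable across the rim from outside. Origin: centre of its underside, z up. Starts standing in a row of four places along the table's near edge, left of the robot's centre, shared in any order with tape, vial and syringe; places about 110 mm apart.
- tape: cream tape roll, 62 mm outside diameter, 25 mm thick, lying flat, with a hole in the middle. Origin: centre of its underside, z up. Starts in the same row. Beyond the three left places of that row stands a steel tray on a stool, rim about 0.25 m high, its near edge about 80 mm behind their centres.
- vial: brown glass vial with crimped cap, body 43 mm in diameter up to 60 mm, narrower neck above, 77 mm high in all. Origin: centre of its underside, z up. Starts upright in the same row.
- syringe: plastic syringe without needle, 118 mm long, lying flat, barrel 12 mm wide to grip and 18 mm high, finger flange 30 mm wide near one end (33 mm from the origin towards +y). Origin: middle of its length, at its underside; long axis is y. Starts in the same row, pointing roughly away from the robot.
- carton: suture thread carton, white and blue box, 77 mm (its x) by 95 mm (its y) by 40 mm high, 0.3 kg, loose. Origin: centre of its underside; x points away from the robot, give or take 0.2 rad, so its near face is at x = -39 mm. Carton and swabs stand in a row along y, 260 mm between centres, with the same yaw; either may be the left one.
- swabs: square stack of folded white swabs, 105 x 104 mm, 61 mm high to the top that carries, stiff, 0.3 kg, loose. Origin: centre of its underside, axes as the carton's.
- forceps: flat steel tweezers-like forceps, 140 x 19 x 10 mm, lying at the near edge in front of the row of carton and swabs. Bystander. Origin: centre of its underside; long axis y.
- clamp: steel ring-handled clamp, 152 x 64 x 6 mm, lying behind the row of carton and swabs. Bystander. Origin: centre of its underside; long axis y.
- marker: white marker pen with blue cap, 132 x 14 x 15 mm, lying beside the stool that carries the steel tray. Bystander. Origin: centre of its underside; long axis y.
Mind the look-alikes: they are no part of the job. There is more than one size of the tape; the job needs the larger. Several things look just like the vial: the one meant starts farthest to the robot's right.

How it is judged:
By the outcome, as a careful person would: the job done as asked, in the order asked, and still so for the second after the job is handed in, with the robot touching nothing.
It also fails if it takes over 128 s, if anything falls off the work surface, if the arm or the gripper's body presses on something with over 40 N, if the wrist force passes 120 N, or if a joint passes its speed limit or range.

## Working session

There is one attempt and no reset: what is moved stays moved. The work goes in short steps, Python scripts to look and compute and a tool call to move; the robot and the scene stay as the last step left them, time stands still between calls to the robot, and variables do not carry over. Pictures are saved under pics/ and viewed, at most 14 in all, crops included, and the job is handed in when it is done.

Besides the shell and the picture viewer there is one more tool, called after "Emit:" as name(argument=value, ...), one argument or row to a line, values as JSON. jog_arm: Moves the arm, as the interface text tells. Scaled input: -1 to 1 covers 0.025 m each way for a shift and 4 degrees each way for a turn. Its arguments: {"type":"object","properties":{"dr":{"type":"array","items":{"type":"array","items":{"type":"number"}}},"translation":{"type":"array","items":{"type":"array","items":{"type":"number"}}},"jaw":{"type":"array","items":{"type":"number"}},"squeeze":{"type":"number"}},"required":["dr","translation","jaw"]}

```bash
ls; mkdir -p pics
python3 - <<'E'
from workcell import manip, optics
import cv2,pickle
o=manip.get_obs(); print({k:(o[k]) for k in o})
for n in("scene","top"):
    c=optics.camera(n); cv2.imwrite(f"pics/{n}0.png",c["color"][:,:,::-1]); pickle.dump(c,open(f"{n}0.pkl","wb")); print(n,c["mtx"],c["R"],c["t"])
E
```

```text
pics
{'clock': 0.0, 'joint_pos': array([ 1.11441069,  0.33286445, -0.06469332,  1.46093147,  0.0215919 ,
        1.34991224, -0.0885184 ]), 'joint_velocities': array([ 3.81204646e-04,  8.73436104e-04, -9.05487350e-04, -1.52614364e-03,
       -7.85820628e-04,  1.93419674e-04, -2.35081361e-05]), 'tau': array([ 1.13125014e-03, -6.25441432e+01,  5.02875040e-02, -3.91609132e+01,
        1.64057105e-02,  1.00368628e-02,  6.13652242e-05]), 'position': array([ 0.26252889, -0.56677525,  0.23052526]), 'ee_rot': array([ 9.76571185e-01,  2.15193439e-01, -1.82331636e-04, -6.86388806e-04]), 'ft_force': array([-0.26634616,  0.33420794,  0.31543774]), 'torque': array([-0.02159803,  0.01979986,  0.03074499]), 'grasp_force': 0.0, 'grip_width': 1.0032513472428326}
scene [[411.95937887   0.         284.72825022]
 [  0.         411.95937887 214.10222896]
 [  0.           0.           1.        ]] [[-0.42613417 -0.90465666  0.00244921]
 [-0.43015857  0.20024096 -0.88026539]
 [ 0.79584752 -0.37616471 -0.47447533]] [0.32107691 0.24846267 0.64410983]
top [[387.19989254   0.         278.90625995]
 [  0.         387.19989254 210.42820209]
 [  0.           0.           1.        ]] [[-0.01572113 -0.99985586  0.0064121 ]
 [-0.98995958  0.01466393 -0.14058805]
 [ 0.14047376 -0.00855792 -0.99004742]] [0.09788739 0.53291955 1.09721736]
```

View pics/scene0.png

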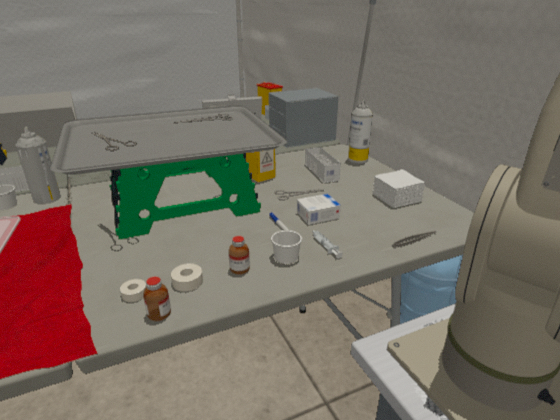

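View pics/top0.png

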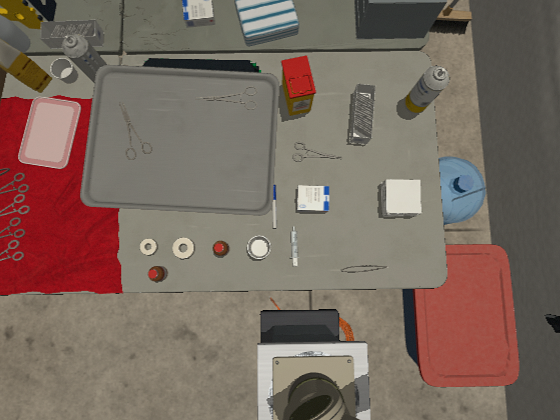

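The scene view shows the tub (286,247), vials (239,255) and (157,299), tapes (187,277) large and (133,290) small, syringe (326,243), carton (318,208) and swabs (399,188). In the top view they are: tub (259,246), vials (221,248) and (156,273), tapes (183,248) and (149,247), syringe (294,246), carton (313,198), swabs (402,198).

Candidates:
- **Vial:** top (221,248) or (156,273). I choose (221,248), the farther right.
- **Tape:** top (183,248) or (149,247). I choose (183,248), the larger.
- **Tub:** top (259,246) or the white cup at (61,69). I choose the one in the row.

I'll check these in a close crop.

```bash
cat > h.py <<'E'
import numpy as np,pickle,cv2
from workcell import manip, optics
def load(n): return pickle.load(open(n+".pkl","rb"))
def grab(n,tag):
    c=optics.camera(n); pickle.dump(c,open(f"{n}{tag}.pkl","wb")); return c
def proj(c,X):
    x=(np.atleast_2d(X)@c["R"].T+c["t"])@c["mtx"].T; return x[:,:2]/x[:,2:]
def onz(c,uv,z):
    C=-c["R"].T@c["t"]; d=np.linalg.inv(c["mtx"])@[uv[0],uv[1],1]; d=c["R"].T@d
    return C+d*(z-C[2])/d[2]
def tri(ca,a,cb,b):
    P=[c["mtx"]@np.c_[c["R"],c["t"]] for c in(ca,cb)]
    X=cv2.triangulatePoints(P[0],P[1],np.float64(a).reshape(2,1),np.float64(b).reshape(2,1)); return (X[:3]/X[3]).ravel()
def crop(c,x0,y0,x1,y1,s,step=10):
    im=cv2.resize(c["color"][y0:y1,x0:x1,::-1],None,fx=s,fy=s,interpolation=cv2.INTER_CUBIC)
    for u in range(-(-x0//step)*step,x1,step):
        cv2.line(im,((u-x0)*s,0),((u-x0)*s,6),(0,0,255),1)
        if u%(2*step)==0: cv2.putText(im,str(u),((u-x0)*s-10,16),0,.35,(0,0,255),1)
    for v in range(-(-y0//step)*step,y1,step):
        cv2.line(im,(0,(v-y0)*s),(6,(v-y0)*s),(0,0,255),1); cv2.putText(im,str(v),(8,(v-y0)*s+4),0,.35,(0,0,255),1)
    return im
E
python3 - <<'E'
from h import *
t=load("top0"); s=load("scene0")
a=crop(t,140,225,310,290,4); b=crop(t,265,170,435,230,4)
cv2.imwrite("pics/c1.png",np.vstack([a,b]))
cv2.imwrite("pics/c2.png",crop(s,115,215,360,325,3)); cv2.imwrite("pics/c3.png",crop(s,260,150,460,260,4))
for n,a,b in [("tub",(259,244),(286.5,239)),("vialtop",(221,246.5),(239,240.5)),("tape",(183,248),(187,273)),("syr",(294.5,246),(326,243)),("carton",(313,196),(318,201)),("swab",(402,195),(399,179)),("tray",(276,212),(261,137))]:
    print(n,tri(t,a,s,b).round(4))
E
```

```text
tub [0.4361 0.1471 0.0398]
vialtop [0.4307 0.256  0.0673]
tape [0.4297 0.372  0.0211]
syr [0.4313 0.0446 0.0045]
carton [ 0.5752 -0.0122  0.0378]
swab [ 0.57   -0.2705  0.0557]
tray [0.5163 0.1329 0.2482]
```

View pics/c1.png

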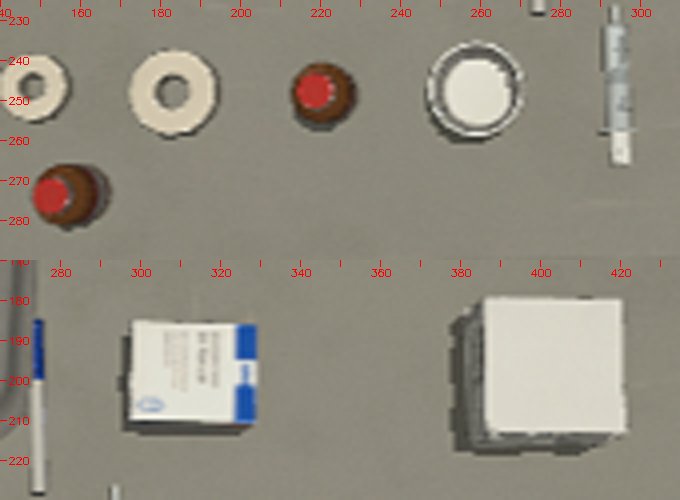

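View pics/c2.png

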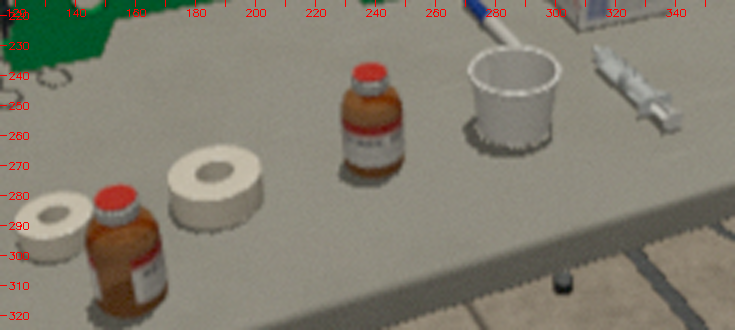

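View pics/c3.png

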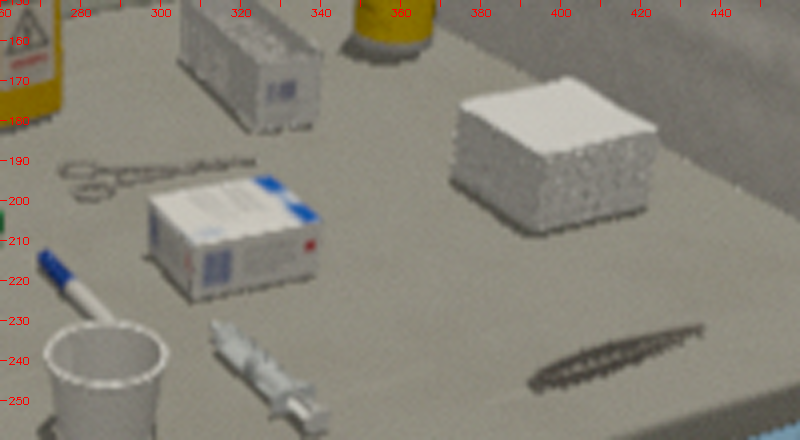

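The crops confirm the choices: the chosen vial at top (220,248) is the right-hand one of the two, the large tape at (183,248) is wider than the small one at (148,247), and the tub is at (259,247). The syringe runs from tip (293,226) to plunger (295,266) with its flange towards the robot. The box corners read cleanly in both views.

```bash
cat > m1.py <<'E'
from h import *
from scipy.optimize import least_squares
t=load("top0"); s=load("scene0"); h=.5
A=lambda l:np.array(l,float)-h
for n,a,b in [("tubrim",(258.9,247.4),(286.3,238.8)),("vialcap",(219,247.75),(238.3,238.7)),("tapehole",(183,247.75),(186.7,272.3)),
  ("syrtip",(293.5,226.2),(314,231)),("syrend",(295.25,266.2),(338.5,256))]:
    print(n,tri(t,A(a),s,A(b)).round(4))
sg=np.array([[1,1],[1,-1],[-1,-1],[-1,1]])/2
C=(A([(298,185),(329.25,186.25),(329.25,211),(297.25,209.7)]),A([(297,199.5),(326.5,194),(339.75,203.75),(308,210.5)]))
S=(A([(386.5,179.25),(420.5,179.75),(421.75,213.25),(386.25,213.25)]),A([(374.5,176.25),(402.5,169.25),(424,181.75),(396.75,188.75)]))
def corners(x,y,z,w,d):
    R=np.array([[np.cos(w),-np.sin(w)],[np.sin(w),np.cos(w)]]); return np.c_[sg*d@R.T+[x,y],np.full(4,z)]
def res(p,one=None):
    r=[]
    for (x,y,z),obs,d in ((p[:3],C,(.077,.095)),(p[3:6],S,(.105,.104))):
        P=corners(x,y,z,p[6],d); r+=[proj(t,P)-obs[0],proj(s,P)-obs[1]]
    return np.vstack(r).ravel()
q=least_squares(res,[.575,-.01,.04,.57,-.27,.06,0],loss="soft_l1",f_scale=.7); print(q.x.round(4)); print(res(q.x).reshape(4,4,2).round(1).tolist())
d=q.x[3:5]-q.x[:2]; print("dist",np.hypot(*d),"row yaw",np.arctan2(d[0],-d[1]))
E
python3 m1.py
```

```text
tubrim [0.4284 0.1504 0.0466]
vialcap [0.4278 0.2604 0.0759]
tapehole [0.4318 0.3729 0.023 ]
syrtip [0.4911 0.0468 0.0071]
syrend [0.3738 0.0461 0.0048]
[ 0.5722 -0.0103  0.0386  0.5687 -0.2711  0.0586 -0.0316]
[[[-0.8, -0.4], [0.0, -1.2], [0.1, -0.1], [-0.3, 0.6]], [[-1.4, -0.5], [0.5, -1.0], [1.5, 1.0], [0.4, 0.9]], [[-1.0, -1.0], [0.6, -0.9], [0.7, 1.3], [0.1, 0.7]], [[-1.2, -1.4], [0.1, 0.3], [2.3, 0.9], [-1.2, 0.1]]]
dist 0.2608314921224822 row yaw -0.013216786484884209
```

Measured positions (x, y):
- Tub (0.428, 0.150), vial (0.428, 0.260), tape (0.432, 0.373), with heights matching the text.
- Syringe at (0.432, 0.046), along x.
- Carton (0.572, -0.010), swabs (0.569, -0.271), row yaw about -0.017.

I'll turn the tool to the row's yaw while heading for the tub.

Emit:
jog_arm(
  dr=[
    [0, 0, 0.92],
    [0, 0, 0.92],
    [0, 0, 0.92],
    [0, 0, 0.92],
    [0, 0, 0.92],
    [0, 0, 0.92],
    [0, 0, 0.92],
    [0, 0, 0],
    [0, 0, 0],
    [0, 0, 0],
  ],
  translation=[
    [0.5, -0.85, 0],
    [0.5, -0.85, 0],
    [0.5, -0.85, 0],
    [0.5, -0.85, 0],
    [0.5, -0.85, 0],
    [0.5, -0.85, 0],
    [0.5, -0.85, 0],
    [0.5, -0.9, 0],
    [0.5, -0.9, 0],
    [0.5, -0.9, 0],
  ],
  jaw=[1, 1, 1, 1, 1, 1, 1, 1, 1, 1],
  squeeze=30,
)

```text
clock: 1.1
position: [0.3506, -0.3351, 0.2311]
ee_rot: [1.0, -0.008, -0.0, -0.0]
ft_force: [0.1, -1.0, -0.1]
grip_width: 0.997
grasp_force: 0.0
```

```bash
cat >> h.py <<'E'
from scipy.spatial.transform import Rotation as Ro
def go(xyz,yaw=None):
    o=manip.get_obs(); R=Ro.from_quat(o["ee_rot"]); T=R.as_matrix()
    y=np.arctan2(T[1,0],T[0,0]); print("clk",round(float(o["clock"]),1),"pos",o["position"].round(4),"yaw",round(y,4),"tilt",T[:,2].round(3),"w",round(float(o["grip_width"]),3),"gf",o["grasp_force"],"F",o["ft_force"].round(1),"q",o["joint_pos"].round(2))
    print("shift units",(T.T@(np.array(xyz)-o["position"])/.025).round(2), "" if yaw is None else f"turn z units {-(yaw-y)/np.deg2rad(4):.2f}")
E
python3 -c "
from h import *
go([.4284,.1504,.10],-.017)"
```

```text
clk 1.1 pos [ 0.3506 -0.3351  0.2311] yaw -0.0159 tilt [-0.  0. -1.] w 0.997 gf 0.0 F [ 0.1 -1.  -0.1] q [ 0.87  0.03 -0.2   1.81  0.01  1.3  -0.92]
shift units [  2.81 -19.47   5.25] turn z units 0.02
```

Emit:
jog_arm(
  dr=[
    [0, 0, 0],
    [0, 0, 0],
    [0, 0, 0],
    [0, 0, 0],
    [0, 0, 0],
    [0, 0, 0],
    [0, 0, 0],
    [0, 0, 0],
    [0, 0, 0],
    [0, 0, 0],
  ],
  translation=[
    [0.4, -1, 0],
    [0.4, -1, 0],
    [0.4, -1, 0],
    [0.4, -1, 0],
    [0.4, -1, 0],
    [0.4, -1, 0],
    [0.4, -1, 0],
    [0, -1, 0],
    [0, -1, 0],
    [0, -1, 0],
  ],
  jaw=[1, 1, 1, 1, 1, 1, 1, 1, 1, 1],
)

```text
clock: 2.1
position: [0.424, -0.0863, 0.2311]
ee_rot: [1.0, -0.008, -0.0, 0.0]
ft_force: [0.9, -0.3, 0.6]
grip_width: 1.004
grasp_force: 0.0
```

Emit:
jog_arm(
  dr=[
    [0, 0, 0],
    [0, 0, 0],
    [0, 0, 0],
    [0, 0, 0],
    [0, 0, 0],
    [0, 0, 0],
    [0, 0, 0],
    [0, 0, 0],
    [0, 0, 0],
    [0, 0, 0],
  ],
  translation=[
    [0, -1, 0],
    [0, -1, 0.5],
    [0, -1, 0.5],
    [0, -1, 0.6],
    [0, -1, 0.6],
    [0, -1, 0.6],
    [0, -1, 0.6],
    [0, -1, 0.6],
    [0, -0.97, 0.6],
    [0, -0.5, 0.6],
  ],
  jaw=[1, 1, 1, 1, 1, 1, 1, 1, 1, 1],
)

```text
clock: 3.1
position: [0.4276, 0.1514, 0.1007]
ee_rot: [1.0, -0.007, 0.0, -0.0]
ft_force: [0.5, -0.9, 0.7]
grip_width: 0.999
grasp_force: 0.0
```

```bash
python3 -c "
from h import *
go([.4284,.1504,.015],-.017)
a=crop(grab('top','1'),170,200,330,290,4);b=crop(grab('scene','1'),240,150,400,260,4)
cv2.imwrite('pics/c4.png',np.vstack([a,b])[:600])
"
```

```text
clk 3.1 pos [0.4276 0.1514 0.1007] yaw -0.0139 tilt [ 0.     0.001 -1.   ] w 0.999 gf 0.0 F [ 0.5 -0.9  0.7] q [ 0.31  0.15 -0.78  2.02  0.12  1.02 -2.12]
shift units [0.03 0.04 3.43] turn z units 0.04
```

Emit:
jog_arm(
  dr=[
    [0, 0, 0],
    [0, 0, 0],
    [0, 0, 0],
    [0, 0, 0],
    [0, 0, 0],
    [0, 0, 0],
    [0, 0, 0],
    [0, 0, 0],
    [0, 0, 0],
    [0, 0, 0],
  ],
  translation=[
    [0, 0, 0.8],
    [0, 0, 0.8],
    [0, 0, 0.7],
    [0, 0, 0.6],
    [0, 0, 0.5],
    [0, 0, 0],
    [0, 0, 0],
    [0, 0, 0],
    [0, 0, 0],
    [0, 0, 0],
  ],
  jaw=[1, 1, 1, 1, 1, 1, 0.6, 0.6, 0.6, 0.6],
  squeeze=25,
)

```text
clock: 4.2
position: [0.4285, 0.1495, 0.0173]
ee_rot: [1.0, -0.008, 0.001, 0.0]
ft_force: [-2.1, -0.1, 6.0]
grip_width: 0.765
grasp_force: 26.7
```

Emit:
jog_arm(
  dr=[
    [0, 0, 0],
    [0, 0, 0],
    [0, 0, 0],
    [0, 0, 0],
    [0, 0, 0],
    [0, 0, 0],
    [0, 0, 0],
    [0, 0, 0],
  ],
  translation=[
    [0, 0, 0],
    [0, 0, 0],
    [0, 0, 0],
    [0, 0, -0.2],
    [0, 0, -0.5],
    [0, 0, -0.6],
    [0, 0, -0.6],
    [0, 0, -0.6],
  ],
  jaw=[0.6, 0.6, 0.6, 0.6, 0.6, 0.6, 0.6, 0.6],
)

```text
clock: 5.0
position: [0.4284, 0.1496, 0.0808]
ee_rot: [1.0, -0.008, 0.001, -0.0]
ft_force: [-1.0, -0.1, -0.3]
grip_width: 0.768
grasp_force: 27.9
```

```bash
python3 -c "
from h import *
go([.4284,.1504,.10],-.017)
a=crop(grab('top','1'),170,200,330,275,4);b=crop(grab('scene','1'),240,160,400,235,4)
cv2.imwrite('pics/c4.png',np.vstack([a,b]))
"
```

```text
clk 5.0 pos [0.4284 0.1496 0.0808] yaw -0.0156 tilt [ 0.001  0.    -1.   ] w 0.768 gf 27.875078155193478 F [-1.  -0.1 -0.3] q [ 0.3   0.18 -0.78  2.04  0.15  0.98 -2.14]
shift units [ 0.   -0.03 -0.77] turn z units 0.02
```

View pics/c4.png

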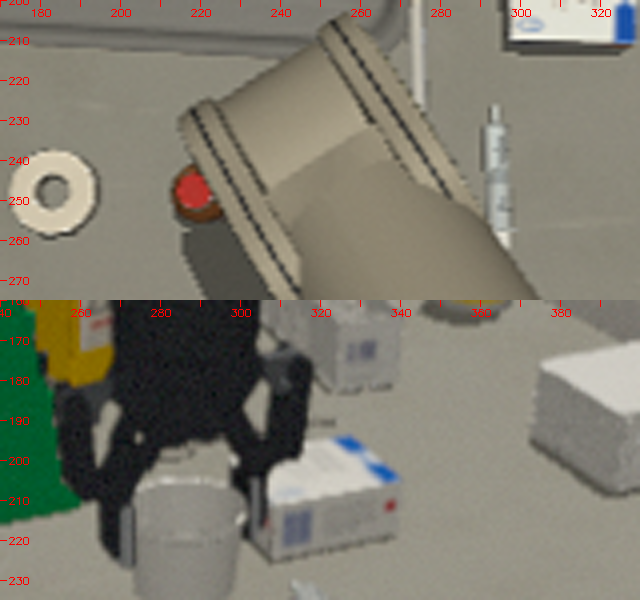

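The tub is held upright with its rim between the pads (scene around (287,215)), and the vial and tape in the row are undisturbed. Next I carry it to the midpoint.

Emit:
jog_arm(
  dr=[
    [0, 0, 0],
    [0, 0, 0],
    [0, 0, 0],
    [0, 0, 0],
    [0, 0, 0],
    [0, 0, 0],
    [0, 0, 0],
    [0, 0, 0],
    [0, 0, 0],
    [0, 0, 0],
  ],
  translation=[
    [0, 0.5, -0.6],
    [0, 0.8, -0.6],
    [0, 0.9, -0.5],
    [0, 1, -0.3],
    [0.3, 1, 0],
    [0.5, 1, 0],
    [0.7, 1, 0],
    [0.7, 1, 0],
    [0.7, 1, 0],
    [0.7, 0.9, 0],
  ],
  jaw=[0.6, 0.6, 0.6, 0.6, 0.6, 0.6, 0.6, 0.6, 0.6, 0.6],
)

```text
clock: 6.1
position: [0.5149, -0.081, 0.1289]
ee_rot: [1.0, -0.008, 0.0, 0.0]
ft_force: [0.1, 0.6, -0.5]
grip_width: 0.768
grasp_force: 28.0
```

```bash
python3 -c "
from h import *
go([.5705,-.1407,.0185],-.017)
"
```

```text
clk 6.1 pos [ 0.5149 -0.081   0.1289] yaw -0.0163 tilt [ 0. -0. -1.] w 0.768 gf 28.026451121550053 F [ 0.1  0.6 -0.5] q [ 0.58  0.24 -0.57  1.83  0.15  1.11 -1.63]
shift units [2.26 2.35 4.42] turn z units 0.01
```

Emit:
jog_arm(
  dr=[
    [0, 0, 0],
    [0, 0, 0],
    [0, 0, 0],
    [0, 0, 0],
    [0, 0, 0],
    [0, 0, 0],
    [0, 0, 0],
    [0, 0, 0],
    [0, 0, 0],
    [0, 0, 0],
  ],
  translation=[
    [0.8, 0.8, 0],
    [0.8, 0.8, 0],
    [0.6, 0.6, 0],
    [0, 0, 0.4],
    [0, 0, 0.8],
    [0, 0, 0.8],
    [0, 0, 0.8],
    [0, 0, 0.6],
    [0, 0, 0.3],
    [0, 0, 0],
  ],
  jaw=[0.6, 0.6, 0.6, 0.6, 0.6, 0.6, 0.6, 0.6, 0.6, 0.6],
)

```text
clock: 7.1
position: [0.5679, -0.1351, 0.0355]
ee_rot: [1.0, -0.008, -0.001, -0.0]
ft_force: [-0.5, 0.8, -0.7]
grip_width: 0.767
grasp_force: 28.0
```

```bash
python3 -c "
from h import *
go([.5705,-.1407,.0180],-.017)
"
```

```text
clk 7.1 pos [ 0.5679 -0.1351  0.0355] yaw -0.0155 tilt [-0.001  0.    -1.   ] w 0.767 gf 28.023639062885195 F [-0.5  0.8 -0.7] q [ 0.56  0.48 -0.5   1.75  0.27  0.98 -1.63]
shift units [0.11 0.22 0.7 ] turn z units 0.02
```

Emit:
jog_arm(
  dr=[
    [0, 0, 0],
    [0, 0, 0],
    [0, 0, 0],
    [0, 0, 0],
    [0, 0, 0],
    [0, 0, 0],
  ],
  translation=[
    [0.11, 0.22, 0],
    [0, 0, 0.3],
    [0, 0, 0.2],
    [0, 0, 0.15],
    [0, 0, 0],
    [0, 0, 0],
  ],
  jaw=[0.6, 0.6, 0.6, 0.6, 0.6, 0.6],
)

```text
clock: 7.7
position: [0.5712, -0.1409, 0.02]
ee_rot: [1.0, -0.008, -0.0, -0.0]
ft_force: [0.1, 0.3, -0.9]
grip_width: 0.764
grasp_force: 28.0
```

```bash
python3 -c "
from h import *
go([.5705,-.1407,.0178],-.017)
"
```

```text
clk 7.7 pos [ 0.5712 -0.1409  0.02  ] yaw -0.0157 tilt [-0.  0. -1.] w 0.764 gf 28.026208716910332 F [ 0.1  0.3 -0.9] q [ 0.56  0.51 -0.49  1.75  0.28  0.96 -1.63]
shift units [-0.03 -0.01  0.09] turn z units 0.02
```

Emit:
jog_arm(
  dr=[
    [0, 0, 0],
    [0, 0, 0],
    [0, 0, 0],
    [0, 0, 0],
    [0, 0, 0],
    [0, 0, 0],
    [0, 0, 0],
    [0, 0, 0],
    [0, 0, 0],
    [0, 0, 0],
  ],
  translation=[
    [0, 0, 0.06],
    [0, 0, 0.05],
    [0, 0, 0],
    [0, 0, 0],
    [0, 0, 0],
    [0, 0, 0],
    [0, 0, -0.4],
    [0, 0, -0.8],
    [0, 0, -1],
    [0, 0, -1],
  ],
  jaw=[0.6, 0.6, 1, 1, 1, 1, 1, 1, 1, 1],
)

```text
clock: 8.7
position: [0.5712, -0.1408, 0.0989]
ee_rot: [1.0, -0.008, 0.0, -0.0]
ft_force: [0.1, -0.1, -0.3]
grip_width: 0.999
grasp_force: 0.0
```

Emit:
jog_arm(
  dr=[
    [0, 0, 0],
    [0, 0, 0],
    [0, 0, 0],
    [0, 0, 0],
    [0, 0, 0],
    [0, 0, 0],
    [0, 0, 0],
    [0, 0, 0],
    [0, 0, 0],
    [0, 0, 0],
  ],
  translation=[
    [0, 0, -1],
    [-0.7, -0.7, -0.5],
    [-0.7, -1, 0],
    [-0.7, -1, 0],
    [-0.7, -1, 0],
    [-0.7, -1, 0],
    [-0.7, -1, 0],
    [-0.7, -1, 0],
    [-0.8, -1, 0],
    [-0.2, -1, 0],
  ],
  jaw=[1, 1, 1, 1, 1, 1, 1, 1, 1, 1],
)

```text
clock: 9.7
position: [0.4256, 0.0797, 0.1354]
ee_rot: [1.0, -0.008, 0.0, 0.001]
ft_force: [0.5, 0.0, -0.4]
grip_width: 1.002
grasp_force: 0.0
```

```bash
python3 -c "
from h import *
go([.4284,.2604,.14],-.017)
a=crop(grab('top','2'),260,170,430,230,4);b=crop(grab('scene','2'),290,150,460,240,4)
cv2.imwrite('pics/c5.png',np.vstack([a,b]))
"
```

```text
clk 9.7 pos [0.4256 0.0797 0.1354] yaw -0.0153 tilt [ 0.    -0.002 -1.   ] w 1.002 gf 0.0 F [ 0.5  0.  -0.4] q [ 0.44  0.03 -0.73  2.03  0.03  1.09 -1.89]
shift units [ 0.   -7.23 -0.2 ] turn z units 0.02
```

View pics/c5.png

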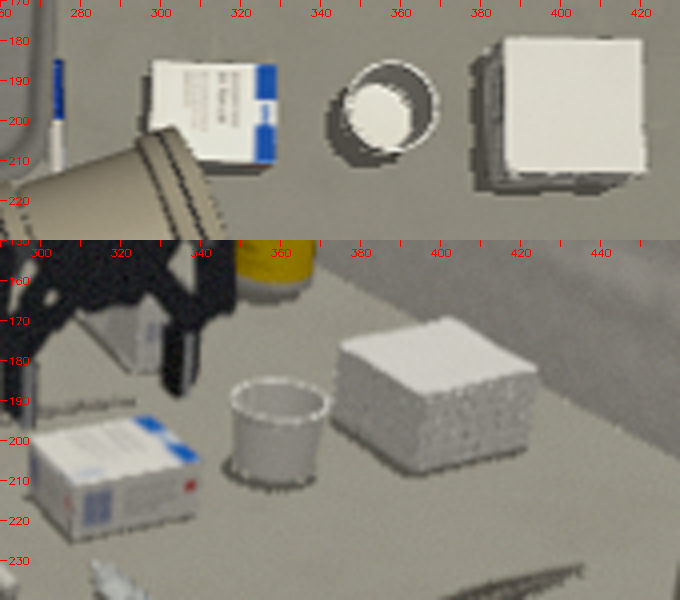

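The tub stands upright in the gap, its rim centred at top (358,196) and scene (360,190). Carton and swabs have not moved. Next is the vial, where I turn the tool 20° to keep joint 7 within range.

Emit:
jog_arm(
  dr=[
    [0, 0, 0],
    [0, 0, 0],
    [0, 0, 0],
    [0, 0, 0],
    [0, 0, 0],
    [0, 0, -1],
    [0, 0, -1],
    [0, 0, -1],
    [0, 0, -1],
    [0, 0, -1],
  ],
  translation=[
    [0, -0.9, 0],
    [0, -0.9, 0],
    [0, -0.9, 0],
    [0, -0.9, 0],
    [0, -0.9, 0],
    [0, -0.9, 0],
    [0, -0.9, 0],
    [0, -0.5, 0],
    [0, 0, 0],
    [0, 0, 0],
  ],
  jaw=[1, 1, 1, 1, 1, 1, 1, 1, 1, 1],
)

```text
clock: 10.8
position: [0.4268, 0.2488, 0.1352]
ee_rot: [0.986, 0.168, 0.0, 0.0]
ft_force: [1.2, -0.3, 0.3]
grip_width: 0.998
grasp_force: 0.0
```

```bash
python3 -c "
from h import *
go([.4284,.2604,.015])
t=load('top0');s=load('scene0');h=np.array([.5,.5])
r=tri(t,np.array([358.5,196.5])-h,s,np.array([360.1,190.1])-h); print('tub rim',r)
"
```

```text
clk 10.8 pos [0.4268 0.2488 0.1352] yaw 0.3368 tilt [ 0. -0. -1.] w 0.998 gf 0.0 F [ 1.2 -0.3  0.3] q [ 0.2   0.23 -0.9   1.88  0.2   1.12 -2.01]
shift units [ 0.21 -0.42  4.81] 
tub rim [ 0.57235771 -0.14199266  0.04667366]
```

Emit:
jog_arm(
  dr=[
    [0, 0, 0],
    [0, 0, 0],
    [0, 0, 0],
    [0, 0, 0],
    [0, 0, 0],
    [0, 0, 0],
    [0, 0, 0],
    [0, 0, 0],
    [0, 0, 0],
    [0, 0, 0],
  ],
  translation=[
    [0.21, -0.42, 0],
    [0, 0, 0.5],
    [0, 0, 0.6],
    [0, 0, 0.6],
    [0, 0, 0.6],
    [0, 0, 0.6],
    [0, 0, 0.6],
    [0, 0, 0.5],
    [0, 0, 0.5],
    [0, 0, 0.3],
  ],
  jaw=[1, 1, 1, 1, 1, 1, 1, 1, 1, 1],
)

```text
clock: 11.8
position: [0.4277, 0.2601, 0.0135]
ee_rot: [0.986, 0.166, -0.0, 0.0]
ft_force: [0.1, 0.2, 1.2]
grip_width: 1.001
grasp_force: 0.0
```

```bash
python3 -c "
from h import *
go([.4284,.2604,.015])
"
```

```text
clk 11.8 pos [0.4277 0.2601 0.0135] yaw 0.3333 tilt [-0.001 -0.    -1.   ] w 1.001 gf 0.0 F [0.1 0.2 1.2] q [ 0.07  0.44 -0.81  1.96  0.4   0.91 -2.18]
shift units [ 0.03 -0.   -0.06]
```

Positioned cleanly, so I close on the vial, lift it, and head right past the tray.

Emit:
jog_arm(
  dr=[
    [0, 0, 0],
    [0, 0, 0],
    [0, 0, 0],
    [0, 0, 0],
    [0, 0, 0],
    [0, 0, 0],
    [0, 0, 0],
    [0, 0, 0],
    [0, 0, 0],
    [0, 0, 0],
  ],
  translation=[
    [0, 0, 0],
    [0, 0, 0],
    [0, 0, 0],
    [0, 0, 0],
    [0, 0, 0],
    [0, 0, 0],
    [0, 0, 0],
    [0, 0, 0],
    [0, 0, 0],
    [0, 0, 0],
  ],
  jaw=[0.3, 0.3, 0.3, 0.3, 0.3, 0.3, 0.3, 0.3, 0.3, 0.3],
  squeeze=35,
)

```text
clock: 12.8
position: [0.4286, 0.2607, 0.0155]
ee_rot: [0.986, 0.166, 0.001, -0.0]
ft_force: [-0.4, -0.2, 6.8]
grip_width: 0.498
grasp_force: 35.6
```

Emit:
jog_arm(
  dr=[
    [0, 0, 0],
    [0, 0, 0],
    [0, 0, 0],
    [0, 0, 0],
    [0, 0, 0],
    [0, 0, 0],
    [0, 0, 0],
    [0, 0, 0],
  ],
  translation=[
    [0, 0, -0.2],
    [0, 0, -0.4],
    [0, 0, -0.6],
    [0, 0, -0.6],
    [0, 0, -0.6],
    [0, 0, -0.6],
    [0, 0, -0.6],
    [0, 0, -0.6],
  ],
  jaw=[0.3, 0.3, 0.3, 0.3, 0.3, 0.3, 0.3, 0.3],
)

```text
clock: 13.6
position: [0.4281, 0.2603, 0.1212]
ee_rot: [0.986, 0.166, 0.0, 0.0]
ft_force: [0.1, 0.4, -0.5]
grip_width: 0.496
grasp_force: 35.5
```

```bash
python3 -c "
from h import *
go([.4284,.06,.13],-.017)
"
```

```text
clk 13.6 pos [0.4281 0.2603 0.1212] yaw 0.3333 tilt [ 0. -0. -1.] w 0.496 gf 35.502880811691284 F [ 0.1  0.4 -0.5] q [ 0.17  0.27 -0.9   1.88  0.24  1.1  -2.06]
shift units [-2.61  7.58 -0.35] turn z units 5.02
```

Emit:
jog_arm(
  dr=[
    [0, 0, 1],
    [0, 0, 1],
    [0, 0, 1],
    [0, 0, 1],
    [0, 0, 1],
    [0, 0, 0],
    [0, 0, 0],
    [0, 0, 0],
    [0, 0, 0],
    [0, 0, 0],
  ],
  translation=[
    [0, 0, -0.3],
    [0, 0, 0],
    [0, 0, 0],
    [0, 0.3, 0],
    [0, 0.7, 0],
    [0, 1, 0],
    [0, 1, 0],
    [0, 1, 0],
    [0, 1, 0],
    [0, 1, 0],
  ],
  jaw=[0.3, 0.3, 0.3, 0.3, 0.3, 0.3, 0.3, 0.3, 0.3, 0.3],
)

```text
clock: 14.6
position: [0.4277, 0.1084, 0.1277]
ee_rot: [1.0, -0.009, 0.0, 0.0]
ft_force: [-0.3, 0.9, -0.3]
grip_width: 0.489
grasp_force: 35.5
```

Emit:
jog_arm(
  dr=[
    [0, 0, 0],
    [0, 0, 0],
    [0, 0, 0],
    [0, 0, 0],
    [0, 0, 0],
    [0, 0, 0],
    [0, 0, 0],
    [0, 0, 0],
    [0, 0, 0],
    [0, 0, 0],
  ],
  translation=[
    [0, 1, 0],
    [0, 1, 0],
    [0.6, 1, 0],
    [0.9, 1, 0],
    [0.9, 1, 0],
    [0.9, 1, 0],
    [0.9, 1, 0],
    [0.9, 0.8, 0],
    [0.9, 0.6, 0],
    [0.7, 0.3, 0],
  ],
  jaw=[0.3, 0.3, 0.3, 0.3, 0.3, 0.3, 0.3, 0.3, 0.3, 0.3],
)

```text
clock: 15.6
position: [0.5923, -0.113, 0.1276]
ee_rot: [1.0, -0.01, -0.0, 0.0]
ft_force: [-0.3, 0.6, -0.9]
grip_width: 0.498
grasp_force: 35.6
```

```bash
python3 -c "
from h import *
go([.647,-.1425,.016],-.017)
"
```

```text
clk 15.6 pos [ 0.5923 -0.113   0.1276] yaw -0.0198 tilt [-0.    -0.001 -1.   ] w 0.498 gf 35.557379722595215 F [-0.3  0.6 -0.9] q [ 0.55  0.42 -0.55  1.62  0.23  1.17 -1.64]
shift units [2.21 1.13 4.46] turn z units -0.04
```

Emit:
jog_arm(
  dr=[
    [0, 0, 0],
    [0, 0, 0],
    [0, 0, 0],
    [0, 0, 0],
    [0, 0, 0],
    [0, 0, 0],
    [0, 0, 0],
    [0, 0, 0],
    [0, 0, 0],
    [0, 0, 0],
  ],
  translation=[
    [0.8, 0.4, 0],
    [0.8, 0.4, 0],
    [0.4, 0.2, 0],
    [0, 0, 0.5],
    [0, 0, 0.7],
    [0, 0, 0.8],
    [0, 0, 0.8],
    [0, 0, 0.6],
    [0, 0, 0.3],
    [0, 0, 0],
  ],
  jaw=[0.3, 0.3, 0.3, 0.3, 0.3, 0.3, 0.3, 0.3, 0.3, 0.3],
)

```text
clock: 16.6
position: [0.6405, -0.1353, 0.0335]
ee_rot: [1.0, -0.008, -0.001, -0.0]
ft_force: [-0.7, -0.0, -0.2]
grip_width: 0.49
grasp_force: 35.5
```

```bash
python3 -c "
from h import *
go([.647,-.1425,.016],-.017)
"
```

```text
clk 16.6 pos [ 0.6405 -0.1353  0.0335] yaw -0.0157 tilt [-0.002  0.    -1.   ] w 0.49 gf 35.539968609809875 F [-0.7 -0.  -0.2] q [ 0.5   0.62 -0.5   1.55  0.32  1.06 -1.66]
shift units [0.27 0.28 0.7 ] turn z units 0.02
```

Emit:
jog_arm(
  dr=[
    [0, 0, 0],
    [0, 0, 0],
    [0, 0, 0],
    [0, 0, 0],
    [0, 0, 0],
    [0, 0, 0],
    [0, 0, 0],
    [0, 0, 0],
  ],
  translation=[
    [0.27, 0.28, 0],
    [0, 0, 0.2],
    [0, 0, 0.2],
    [0, 0, 0.12],
    [0, 0, 0.1],
    [0, 0, 0],
    [0, 0, 0],
    [0, 0, 0],
  ],
  jaw=[0.3, 0.3, 0.3, 0.3, 0.3, 0.3, 0.3, 0.3],
)

```text
clock: 17.4
position: [0.6483, -0.1426, 0.0195]
ee_rot: [1.0, -0.008, 0.0, 0.0]
ft_force: [-0.6, -0.5, -0.7]
grip_width: 0.495
grasp_force: 35.5
```

```bash
python3 -c "
from h import *
go([.647,-.1425,.0155],-.017)
"
```

```text
clk 17.4 pos [ 0.6483 -0.1426  0.0195] yaw -0.0158 tilt [ 0. -0. -1.] w 0.495 gf 35.539700388908386 F [-0.6 -0.5 -0.7] q [ 0.5   0.65 -0.49  1.53  0.33  1.04 -1.66]
shift units [-0.05 -0.    0.16] turn z units 0.02
```

Emit:
jog_arm(
  dr=[
    [0, 0, 0],
    [0, 0, 0],
    [0, 0, 0],
    [0, 0, 0],
    [0, 0, 0],
    [0, 0, 0],
    [0, 0, 0],
    [0, 0, 0],
    [0, 0, 0],
    [0, 0, 0],
  ],
  translation=[
    [0, 0, 0.06],
    [0, 0, 0.06],
    [0, 0, 0.03],
    [0, 0, 0],
    [0, 0, 0],
    [0, 0, 0],
    [0, 0, 0],
    [0, 0, -0.3],
    [0, 0, -0.6],
    [0, 0, -0.8],
  ],
  jaw=[0.3, 0.3, 0.3, 0.3, 0.9, 0.9, 0.9, 0.9, 0.9, 0.9],
)

```text
clock: 18.4
position: [0.648, -0.1424, 0.059]
ee_rot: [1.0, -0.008, -0.0, -0.0]
ft_force: [0.2, 0.7, -0.5]
grip_width: 0.897
grasp_force: 0.0
```

Emit:
jog_arm(
  dr=[
    [0, 0, 0],
    [0, 0, 0],
    [0, 0, 0],
    [0, 0, 0],
    [0, 0, 0],
    [0, 0, 0],
    [0, 0, 0],
    [0, 0, 0],
    [0, 0, 0],
    [0, 0, 0],
  ],
  translation=[
    [0, 0, -1],
    [0, 0, -1],
    [0, 0, -1],
    [-0.8, -0.5, 0],
    [-0.8, -1, 0],
    [-0.8, -1, 0],
    [-0.9, -1, 0],
    [-0.9, -1, 0],
    [-0.9, -1, 0],
    [-0.9, -1, 0],
  ],
  jaw=[1, 1, 1, 1, 1, 1, 1, 1, 1, 1],
)

```text
clock: 19.4
position: [0.5002, 0.0234, 0.1344]
ee_rot: [1.0, -0.008, 0.001, 0.0]
ft_force: [0.7, 0.7, 0.3]
grip_width: 1.001
grasp_force: 0.0
```

```bash
python3 -c "
from h import *
go([.43,.07,.14],-.017)
a=crop(grab('top','3'),260,150,430,220,4);b=crop(grab('scene','3'),290,140,460,220,4)
cv2.imwrite('pics/c6.png',np.vstack([a,b]))
"
```

```text
clk 19.4 pos [0.5002 0.0234 0.1344] yaw -0.0155 tilt [ 0.002 -0.001 -1.   ] w 1.001 gf 0.0 F [0.7 0.7 0.3] q [ 0.47  0.2  -0.66  1.88  0.14  1.11 -1.83]
shift units [-2.84 -1.82 -0.23] turn z units 0.02
```

View pics/c6.png

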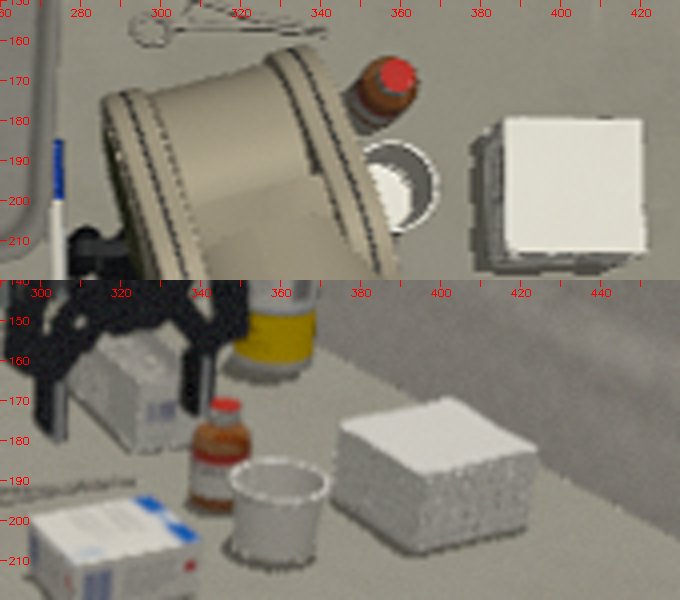

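The vial stands upright behind the tub, with its cap at top (359,169) and scene (346,171). Nothing else has moved. Next I measure the neighbours of the tape.

```bash
python3 -c "
from h import *
t=load('top0');s=load('scene0')
for n,a,b in [('vial',(359.5,169),(346.5,171.25)),('decoyvial',(152,274),(154.3,280.5)),('smalltape',(148.3,246.5),(132.3,286.5))]: print(n,tri(t,np.array(a)-.5,s,np.array(b)-.5).round(4))
go([.4315,.373,.14],.5)
"
```

```text
vial [ 0.6475 -0.1431  0.0741]
decoyvial [0.3579 0.4429 0.0765]
smalltape [0.4378 0.4777 0.0172]
clk 19.5 pos [0.499  0.0261 0.1346] yaw -0.0102 tilt [ 0.001 -0.001 -1.   ] w 0.999 gf 0.0 F [ 0.6 -0.3 -0.5] q [ 0.47  0.2  -0.66  1.88  0.14  1.11 -1.83]
shift units [ -2.84 -13.85  -0.23] turn z units -7.31
```

Emit:
jog_arm(
  dr=[
    [0, 0, 0],
    [0, 0, 0],
    [0, 0, 0],
    [0, 0, 0],
    [0, 0, 0],
    [0, 0, 0],
    [0, 0, 0],
    [0, 0, 0],
    [0, 0, 0],
    [0, 0, 0],
  ],
  translation=[
    [-0.8, -0.5, 0],
    [-1, -0.6, 0],
    [-0.9, -0.8, 0],
    [0, -0.9, 0],
    [0, -0.9, 0],
    [0, -0.9, 0],
    [0, -0.9, 0],
    [0, -0.9, 0],
    [0, -0.9, 0],
    [0, -0.9, 0],
  ],
  jaw=[1, 1, 1, 1, 1, 1, 1, 1, 1, 1],
)

```text
clock: 20.5
position: [0.4373, 0.2292, 0.1343]
ee_rot: [1.0, -0.008, 0.001, 0.0]
ft_force: [1.0, 0.3, -1.6]
grip_width: 0.998
grasp_force: 0.0
```

Emit:
jog_arm(
  dr=[
    [0, 0, -1],
    [0, 0, -1],
    [0, 0, -1],
    [0, 0, -1],
    [0, 0, -1],
    [0, 0, -1],
    [0, 0, -1],
    [0, 0, -0.5],
  ],
  translation=[
    [0, 0, 0],
    [0, 0, 0],
    [0, 0, 0],
    [0, 0, 0],
    [0, 0, 0],
    [0, 0, 0],
    [0, 0, 0],
    [0, 0, 0],
  ],
  jaw=[1, 1, 1, 1, 1, 1, 1, 1],
)

```text
clock: 21.3
position: [0.4373, 0.2283, 0.1342]
ee_rot: [0.968, 0.252, 0.001, 0.0]
ft_force: [0.3, 0.7, -0.2]
grip_width: 0.995
grasp_force: 0.0
```

```bash
python3 -c "
from h import *
go([.4315,.373,.14],.5)
"
```

```text
clk 21.3 pos [0.4373 0.2283 0.1342] yaw 0.5103 tilt [ 0.002 -0.    -1.   ] w 0.995 gf 0.0 F [ 0.3  0.7 -0.2] q [ 0.26  0.23 -0.91  1.89  0.2   1.12 -1.79]
shift units [ 2.63 -5.16 -0.23] turn z units 0.15
```

Emit:
jog_arm(
  dr=[
    [0, 0, 0],
    [0, 0, 0],
    [0, 0, 0],
    [0, 0, 0],
    [0, 0, 0],
    [0, 0, 0],
    [0, 0, 0],
    [0, 0, 0],
  ],
  translation=[
    [0.44, -0.86, 0],
    [0.44, -0.86, 0],
    [0.44, -0.86, 0],
    [0.44, -0.86, 0],
    [0.44, -0.86, 0],
    [0.43, -0.86, 0],
    [0, 0, 0],
    [0, 0, 0],
  ],
  jaw=[1, 1, 1, 1, 1, 1, 1, 1],
)

```text
clock: 22.1
position: [0.4315, 0.3731, 0.1336]
ee_rot: [0.968, 0.251, 0.0, 0.0]
ft_force: [-0.3, -0.8, -0.4]
grip_width: 1.001
grasp_force: 0.0
```

```bash
python3 -c "
from h import *
go([.4315,.373,.004],.5)
"
```

```text
clk 22.1 pos [0.4315 0.3731 0.1336] yaw 0.5084 tilt [ 0.001  0.    -1.   ] w 1.001 gf 0.0 F [-0.3 -0.8 -0.4] q [-0.07  0.43 -0.9   1.69  0.36  1.19 -2.12]
shift units [-0.01  0.    5.19] turn z units 0.12
```

Emit:
jog_arm(
  dr=[
    [0, 0, 0],
    [0, 0, 0],
    [0, 0, 0],
    [0, 0, 0],
    [0, 0, 0],
    [0, 0, 0],
    [0, 0, 0],
    [0, 0, 0],
    [0, 0, 0],
    [0, 0, 0],
  ],
  translation=[
    [0, 0, 0.5],
    [0, 0, 0.7],
    [0, 0, 0.7],
    [0, 0, 0.7],
    [0, 0, 0.7],
    [0, 0, 0.7],
    [0, 0, 0.5],
    [0, 0, 0.4],
    [0, 0, 0.3],
    [0, 0, 0],
  ],
  jaw=[1, 1, 1, 1, 1, 1, 1, 1, 1, 1],
)

```text
clock: 23.1
position: [0.431, 0.3728, 0.0022]
ee_rot: [0.968, 0.251, -0.001, 0.0]
ft_force: [0.4, 0.3, 0.4]
grip_width: 1.005
grasp_force: 0.0
```

```bash
python3 -c "
from h import *
go([.4315,.373,.003],.5)
"
```

```text
clk 23.1 pos [0.431  0.3728 0.0022] yaw 0.5079 tilt [-0.001 -0.001 -1.   ] w 1.005 gf 0.0 F [0.4 0.3 0.4] q [-0.15  0.6  -0.8   1.79  0.51  0.98 -2.22]
shift units [ 0.02  0.   -0.03] turn z units 0.11
```

Emit:
jog_arm(
  dr=[
    [0, 0, 0],
    [0, 0, 0],
    [0, 0, 0],
    [0, 0, 0],
    [0, 0, 0],
    [0, 0, 0],
    [0, 0, 0],
    [0, 0, 0],
    [0, 0, 0],
  ],
  translation=[
    [0, 0, -0.03],
    [0, 0, 0],
    [0, 0, 0],
    [0, 0, 0],
    [0, 0, 0],
    [0, 0, 0],
    [0, 0, 0],
    [0, 0, 0],
    [0, 0, 0],
  ],
  jaw=[0.5, 0.5, 0.5, 0.5, 0.5, 0.5, 0.5, 0.5, 0.5],
  squeeze=30,
)

```text
clock: 24.0
position: [0.4318, 0.3735, 0.0048]
ee_rot: [0.968, 0.251, 0.001, -0.0]
ft_force: [-0.5, -1.9, 6.1]
grip_width: 0.7
grasp_force: 32.3
```

Emit:
jog_arm(
  dr=[
    [0, 0, 0],
    [0, 0, 0],
    [0, 0, 0],
    [0, 0, 0],
    [0, 0, 0],
    [0, 0, 0],
    [0, 0, 0],
    [0, 0, 0],
    [0, 0, 0],
  ],
  translation=[
    [0, 0, -0.2],
    [0, 0, -0.5],
    [0, 0, -0.8],
    [0, 0, -0.8],
    [0, 0, -0.8],
    [0, 0, -0.8],
    [0, 0, -0.8],
    [0, 0, -0.8],
    [0, 0, -0.4],
  ],
  jaw=[0.5, 0.5, 0.5, 0.5, 0.5, 0.5, 0.5, 0.5, 0.5],
)

```text
clock: 24.9
position: [0.4316, 0.3737, 0.1539]
ee_rot: [0.968, 0.251, 0.001, -0.0]
ft_force: [-0.2, 0.4, -0.7]
grip_width: 0.695
grasp_force: 32.7
```

```bash
python3 -c "
from h import *
go([.4315,.10,.15],-.017)
"
```

```text
clk 24.9 pos [0.4316 0.3737 0.1539] yaw 0.508 tilt [ 0.002  0.001 -1.   ] w 0.695 gf 32.73692238923104 F [-0.2  0.4 -0.7] q [-0.06  0.41 -0.91  1.67  0.34  1.23 -2.11]
shift units [-5.33  9.56  0.14] turn z units 7.52
```

Emit:
jog_arm(
  dr=[
    [0, 0, 0],
    [0, 0, 0],
    [0, 0, 0],
    [0, 0, 0],
    [0, 0, 0],
    [0, 0, 0],
    [0, 0, 1],
    [0, 0, 1],
    [0, 0, 1],
    [0, 0, 1],
  ],
  translation=[
    [-0.44, 0.86, 0],
    [-0.44, 0.86, 0],
    [-0.44, 0.86, 0],
    [-0.44, 0.86, 0],
    [-0.44, 0.86, 0],
    [-0.43, 0.86, 0],
    [0, 0, 0],
    [0, 0, 0],
    [0, 0, 0],
    [0, 0, 0],
  ],
  jaw=[0.5, 0.5, 0.5, 0.5, 0.5, 0.5, 0.5, 0.5, 0.5, 0.5],
)

```text
clock: 25.9
position: [0.4364, 0.2282, 0.1515]
ee_rot: [0.994, 0.113, 0.0, 0.0]
ft_force: [-0.3, -0.0, 0.1]
grip_width: 0.701
grasp_force: 32.7
```

Emit:
jog_arm(
  dr=[
    [0, 0, 1],
    [0, 0, 1],
    [0, 0, 1],
    [0, 0, 0.5],
    [0, 0, 0],
    [0, 0, 0],
    [0, 0, 0],
    [0, 0, 0],
    [0, 0, 0],
    [0, 0, 0],
  ],
  translation=[
    [0, 0, 0],
    [0, 0, 0],
    [0, 0, 0],
    [0, 0.4, 0],
    [0, 0.8, 0],
    [0, 1, 0],
    [0, 1, 0],
    [0, 1, 0],
    [0, 1, 0],
    [0, 1, 0],
  ],
  jaw=[0.5, 0.5, 0.5, 0.5, 0.5, 0.5, 0.5, 0.5, 0.5, 0.5],
)

```text
clock: 26.9
position: [0.4341, 0.0716, 0.1515]
ee_rot: [1.0, -0.008, 0.0, 0.0]
ft_force: [0.2, 0.0, 0.1]
grip_width: 0.698
grasp_force: 32.7
```

Emit:
jog_arm(
  dr=[
    [0, 0, 0],
    [0, 0, 0],
    [0, 0, 0],
    [0, 0, 0],
    [0, 0, 0],
    [0, 0, 0],
    [0, 0, 0],
    [0, 0, 0],
    [0, 0, 0],
    [0, 0, 0],
  ],
  translation=[
    [0, 1, 0],
    [0.4, 1, 0],
    [0.5, 1, 0],
    [0.6, 1, 0],
    [0.6, 1, 0],
    [0.6, 1, 0],
    [0.6, 1, 0],
    [0.6, 1, 0],
    [0.6, 1, 0],
    [0.5, 1, 0],
  ],
  jaw=[0.5, 0.5, 0.5, 0.5, 0.5, 0.5, 0.5, 0.5, 0.5, 0.5],
)

```text
clock: 27.9
position: [0.5555, -0.1804, 0.1514]
ee_rot: [1.0, -0.008, -0.0, 0.0]
ft_force: [-0.8, 1.1, -0.8]
grip_width: 0.701
grasp_force: 32.7
```

```bash
python3 -c "
from h import *
go([.5687,-.2711,.075],-.017)
"
```

```text
clk 27.9 pos [ 0.5555 -0.1804  0.1514] yaw -0.0154 tilt [-0. -0. -1.] w 0.701 gf 32.73211360123241 F [-0.8  1.1 -0.8] q [ 0.66  0.35 -0.52  1.65  0.18  1.19 -1.48]
shift units [0.58 3.62 3.05] turn z units 0.02
```

Emit:
jog_arm(
  dr=[
    [0, 0, 0],
    [0, 0, 0],
    [0, 0, 0],
    [0, 0, 0],
    [0, 0, 0],
    [0, 0, 0],
    [0, 0, 0],
    [0, 0, 0],
    [0, 0, 0],
    [0, 0, 0],
  ],
  translation=[
    [0.2, 1, 0],
    [0.2, 0.9, 0],
    [0.1, 0.8, 0],
    [0, 0.6, 0],
    [0, 0.1, 0.5],
    [0, 0, 0.8],
    [0, 0, 0.8],
    [0, 0, 0.6],
    [0, 0, 0.3],
    [0, 0, 0],
  ],
  jaw=[0.5, 0.5, 0.5, 0.5, 0.5, 0.5, 0.5, 0.5, 0.5, 0.5],
)

```text
clock: 28.9
position: [0.5661, -0.2631, 0.0752]
ee_rot: [1.0, -0.008, -0.001, -0.0]
ft_force: [0.1, -0.0, -0.2]
grip_width: 0.699
grasp_force: 32.7
```

```bash
python3 -c "
from h import *
go([.5687,-.2711,.067],-.017)
"
```

```text
clk 28.9 pos [ 0.5661 -0.2631  0.0752] yaw -0.0151 tilt [-0.002  0.001 -1.   ] w 0.699 gf 32.72454816615209 F [ 0.1 -0.  -0.2] q [ 0.72  0.5  -0.46  1.61  0.24  1.09 -1.39]
shift units [0.11 0.32 0.33] turn z units 0.03
```

Emit:
jog_arm(
  dr=[
    [0, 0, 0],
    [0, 0, 0],
    [0, 0, 0],
    [0, 0, 0],
    [0, 0, 0],
    [0, 0, 0],
  ],
  translation=[
    [0.1, 0.32, 0],
    [0, 0, 0.12],
    [0, 0, 0.1],
    [0, 0, 0.05],
    [0, 0, 0],
    [0, 0, 0],
  ],
  jaw=[0.5, 0.5, 0.5, 0.5, 0.5, 0.5],
)

```text
clock: 29.5
position: [0.5691, -0.2717, 0.0697]
ee_rot: [1.0, -0.008, 0.0, 0.0]
ft_force: [0.5, 0.9, -0.6]
grip_width: 0.699
grasp_force: 32.7
```

```bash
python3 -c "
from h import *
go([.5687,-.2711,.066],-.017)
"
```

```text
clk 29.5 pos [ 0.5691 -0.2717  0.0697] yaw -0.0156 tilt [ 0. -0. -1.] w 0.699 gf 32.73279344713956 F [ 0.5  0.9 -0.6] q [ 0.72  0.52 -0.45  1.6   0.25  1.08 -1.38]
shift units [-0.02 -0.02  0.15] turn z units 0.02
```

Emit:
jog_arm(
  dr=[
    [0, 0, 0],
    [0, 0, 0],
    [0, 0, 0],
    [0, 0, 0],
    [0, 0, 0],
  ],
  translation=[
    [-0.02, -0.02, 0.06],
    [0, 0, 0.06],
    [0, 0, 0.03],
    [0, 0, 0],
    [0, 0, 0],
  ],
  jaw=[0.5, 0.5, 0.5, 0.5, 0.5],
)

```text
clock: 30.0
position: [0.5685, -0.2714, 0.0658]
ee_rot: [1.0, -0.008, -0.0, 0.0]
ft_force: [-0.2, -0.2, -1.0]
grip_width: 0.7
grasp_force: 32.7
```

```bash
python3 -c "
from h import *
go([.5687,-.2711,.065],-.017)
"
```

```text
clk 30.0 pos [ 0.5685 -0.2714  0.0658] yaw -0.0158 tilt [-0. -0. -1.] w 0.7 gf 32.73301891007577 F [-0.2 -0.2 -1. ] q [ 0.72  0.52 -0.45  1.6   0.25  1.07 -1.39]
shift units [ 0.01 -0.01  0.03] turn z units 0.02
```

Emit:
jog_arm(
  dr=[
    [0, 0, 0],
    [0, 0, 0],
    [0, 0, 0],
    [0, 0, 0],
    [0, 0, 0],
    [0, 0, 0],
    [0, 0, 0],
    [0, 0, 0],
    [0, 0, 0],
    [0, 0, 0],
  ],
  translation=[
    [0, 0, 0.04],
    [0, 0, 0],
    [0, 0, 0],
    [0, 0, 0],
    [0, 0, 0],
    [0, 0, 0],
    [0, 0, -0.3],
    [0, 0, -0.8],
    [0, 0, -1],
    [0, 0, -1],
  ],
  jaw=[0.5, 0.5, 1, 1, 1, 1, 1, 1, 1, 1],
)

```text
clock: 31.0
position: [0.5685, -0.2713, 0.1437]
ee_rot: [1.0, -0.008, 0.0, -0.0]
ft_force: [0.5, 0.4, -0.0]
grip_width: 1.003
grasp_force: 0.0
```

Emit:
jog_arm(
  dr=[
    [0, 0, 0],
    [0, 0, 0],
    [0, 0, 0],
    [0, 0, 0],
    [0, 0, 0],
    [0, 0, 0],
    [0, 0, 0],
    [0, 0, 0],
    [0, 0, 0],
    [0, 0, 0],
  ],
  translation=[
    [-0.5, -1, 0],
    [-0.6, -1, 0],
    [-0.6, -1, 0],
    [-0.6, -1, 0],
    [-0.6, -1, 0],
    [-0.6, -1, 0],
    [-0.6, -1, 0],
    [-0.6, -1, 0],
    [-0.5, -1, 0],
    [0, -1, 0],
  ],
  jaw=[1, 1, 1, 1, 1, 1, 1, 1, 1, 1],
)

```text
clock: 32.0
position: [0.4414, -0.0186, 0.1429]
ee_rot: [1.0, -0.008, 0.0, 0.001]
ft_force: [0.2, -0.3, 0.8]
grip_width: 1.002
grasp_force: 0.0
```

```bash
python3 -c "
from h import *
go([.4325,.0464,.14],.006)
a=crop(grab('top','4'),270,150,440,280,4)[:,:];b=crop(grab('scene','4'),290,140,460,220,4)
cv2.imwrite('pics/c7.png',np.vstack([a[:300],b[:300]]));
"
```

```text
clk 32.0 pos [ 0.4414 -0.0186  0.1429] yaw -0.0159 tilt [ 0.    -0.002 -1.   ] w 1.002 gf 0.0 F [ 0.2 -0.3  0.8] q [ 0.6   0.04 -0.67  2.    0.03  1.11 -1.67]
shift units [-0.4  -2.59  0.11] turn z units -0.31
```

View pics/c7.png

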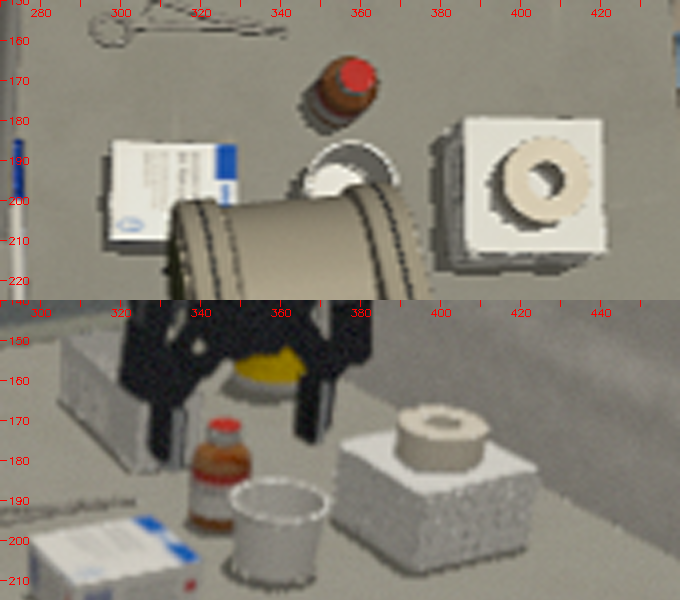

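The tape lies flat on the swabs, its hole at top (406,195) and scene (401,171). I check its centring numerically, then go to the syringe.

```bash
python3 -c "
from h import *
t=load('top0');s=load('scene0')
print(tri(t,np.array((406.5,195.))-.5,s,np.array((400.75,170.75))-.5), onz(t,(406,194.5),.086), onz(t,(403.3,195.9),.061), onz(s,(399.1+.3,178.9),.061))
im=load('top0')['color'].astype(int); m=(im.min(2)>205).astype(np.uint8); n,l,st,c=cv2.connectedComponentsWithStats(m)
for i in range(1,n):
    if st[i,4]>300: print(st[i],c[i].round(2), onz(t,c[i],.061), cv2.minAreaRect(np.argwhere(l==i)[:,::-1].astype(np.float32)))
"
```

```text
[ 0.56779793 -0.27095668  0.08322906] [ 0.56758192 -0.26965203  0.086     ] [ 0.56806943 -0.27016578  0.061     ] [ 0.5596614  -0.26561969  0.061     ]
[298 186  28  24 385] [310.68 198.91] [ 0.56315093 -0.00213692  0.061     ] ((311.5, 197.5), (27.0, 23.0), -0.0)
```

Emit:
jog_arm(
  dr=[
    [0, 0, -0.3],
    [0, 0, 0],
    [0, 0, 0],
    [0, 0, 0],
    [0, 0, 0],
    [0, 0, 0],
  ],
  translation=[
    [-0.4, -0.6, 0],
    [0, -1, 0],
    [0, -0.9, 0],
    [0, 0, 0],
    [0, 0, 0],
    [0, 0, 0],
  ],
  jaw=[0.6, 0.6, 0.6, 0.6, 0.6, 0.6],
)

```text
clock: 32.7
position: [0.4324, 0.0424, 0.1423]
ee_rot: [1.0, 0.002, -0.0, 0.0]
ft_force: [0.8, -0.3, -0.8]
grip_width: 0.601
grasp_force: 0.0
```

```bash
python3 -c "
from h import *
go([.4325,.0464,.003],.006)
"
```

```text
clk 32.7 pos [0.4324 0.0424 0.1423] yaw 0.0042 tilt [-0. -0. -1.] w 0.601 gf 0.0 F [ 0.8 -0.3 -0.8] q [ 0.54  0.03 -0.74  2.02  0.02  1.1  -1.78]
shift units [ 0.   -0.16  5.57] turn z units -0.03
```

Emit:
jog_arm(
  dr=[
    [0, 0, 0],
    [0, 0, 0],
    [0, 0, 0],
    [0, 0, 0],
    [0, 0, 0],
    [0, 0, 0],
    [0, 0, 0],
    [0, 0, 0],
    [0, 0, 0],
    [0, 0, 0],
  ],
  translation=[
    [0, -0.16, 0.5],
    [0, 0, 0.7],
    [0, 0, 0.8],
    [0, 0, 0.8],
    [0, 0, 0.8],
    [0, 0, 0.8],
    [0, 0, 0.5],
    [0, 0, 0.4],
    [0, 0, 0.2],
    [0, 0, 0],
  ],
  jaw=[0.6, 0.6, 0.6, 0.6, 0.6, 0.6, 0.6, 0.6, 0.6, 0.6],
)

```text
clock: 33.7
position: [0.4323, 0.0474, 0.0045]
ee_rot: [1.0, 0.003, -0.0, -0.0]
ft_force: [0.3, 0.0, 0.6]
grip_width: 0.603
grasp_force: 0.0
```

```bash
python3 -c "
from h import *
go([.4325,.0464,.004],.006)
"
```

```text
clk 33.7 pos [0.4323 0.0474 0.0045] yaw 0.0052 tilt [-0.001  0.    -1.   ] w 0.603 gf 0.0 F [0.3 0.  0.6] q [ 0.45  0.28 -0.71  2.13  0.25  0.81 -1.98]
shift units [0.01 0.04 0.02] turn z units -0.01
```

Emit:
jog_arm(
  dr=[
    [0, 0, 0],
    [0, 0, 0],
    [0, 0, 0],
    [0, 0, 0],
    [0, 0, 0],
    [0, 0, 0],
    [0, 0, 0],
    [0, 0, 0],
    [0, 0, 0],
    [0, 0, 0],
  ],
  translation=[
    [0, 0, 0],
    [0, 0, 0],
    [0, 0, 0],
    [0, 0, 0],
    [0, 0, 0],
    [0, 0, 0],
    [0, 0, 0],
    [0, 0, 0],
    [0, 0, 0],
    [0, 0, 0],
  ],
  jaw=[0.03, 0.03, 0.03, 0.03, 0.03, 0.03, 0.03, 0.03, 0.03, 0.03],
  squeeze=25,
)

```text
clock: 34.7
position: [0.433, 0.0473, 0.0054]
ee_rot: [1.0, 0.003, 0.001, 0.0]
ft_force: [-1.5, -0.7, 6.6]
grip_width: 0.143
grasp_force: 27.2
```

Emit:
jog_arm(
  dr=[
    [0, 0, 0],
    [0, 0, 0],
    [0, 0, 0],
    [0, 0, 0],
    [0, 0, 0],
    [0, 0, 0],
    [0, 0, 0],
    [0, 0, 0],
  ],
  translation=[
    [0, 0, -0.2],
    [0, 0, -0.5],
    [0, 0, -0.8],
    [0, 0, -0.8],
    [0, 0, -0.8],
    [0, 0, -0.8],
    [0, 0, -0.5],
    [0, 0, 0],
  ],
  jaw=[0.03, 0.03, 0.03, 0.03, 0.03, 0.03, 0.03, 0.03],
)

```text
clock: 35.5
position: [0.4335, 0.0474, 0.1166]
ee_rot: [1.0, 0.003, 0.002, 0.0]
ft_force: [-0.7, -0.2, -0.7]
grip_width: 0.143
grasp_force: 26.4
```

```bash
python3 -c "
from h import *
go([.4325,.0464,.004],.006)
a=crop(grab('top','5'),250,180,400,280,4);b=crop(grab('scene','5'),240,150,390,260,4)
cv2.imwrite('pics/c8.png',np.hstack([b[:,:400],a[:,:400].copy() if a.shape[0]==b.shape[0] else np.pad(a,((0,b.shape[0]-a.shape[0]),(0,0),(0,0)))[:,:400]]))
"
```

```text
clk 35.5 pos [0.4335 0.0474 0.1166] yaw 0.005 tilt [ 0.003 -0.001 -1.   ] w 0.143 gf 26.359153389930725 F [-0.7 -0.2 -0.7] q [ 0.53  0.07 -0.75  2.04  0.06  1.04 -1.82]
shift units [-0.06  0.04  4.5 ] turn z units -0.01
```

View pics/c8.png

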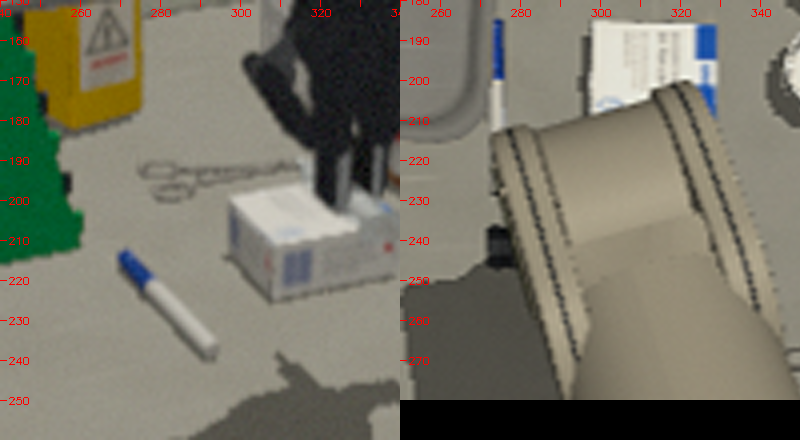

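The pads show a 12 mm opening and the syringe is gone from its place at scene (326,243), so it is in the grip. I check the carton's near face, then turn the syringe and move it there.

```bash
python3 -c "
from h import *
s=load('scene0');t=load('top0')
for z,uvs in ((0,[(308.5,225.5),(339.25,219.5)]),(.04,[(308,210.5),(339.75,203.75)])): print(z,[onz(s,np.array(u)-.5,z).round(4) for u in uvs])
print([onz(t,np.array(u)-.5,.04).round(4) for u in [(298,185),(329.25,186.25),(329.25,211),(297.25,209.7)]])
"
```

```text
0 [array([0.5311, 0.0391, 0.    ]), array([ 0.525, -0.049,  0.   ])]
0.04 [array([0.5376, 0.0383, 0.04  ]), array([ 0.5361, -0.0544,  0.04  ])]
[array([0.6105, 0.0337, 0.04  ]), array([ 0.6054, -0.0585,  0.04  ]), array([ 0.5316, -0.056 ,  0.04  ]), array([0.5368, 0.0375, 0.04  ])]
```

Emit:
jog_arm(
  dr=[
    [0, 0, 0],
    [0, 0, 0],
    [0, 0, 0],
    [0, 0, -1],
    [0, 0, -1],
    [0, 0, -1],
    [0, 0, -1],
    [0, 0, -1],
    [0, 0, -1],
    [0, 0, -1],
  ],
  translation=[
    [0.8, 0.8, 0],
    [0.8, 0.8, 0],
    [0.8, 0.7, 0],
    [0, 0, 0],
    [0, 0, 0],
    [0, 0, 0],
    [0, 0, 0],
    [0, 0, 0],
    [0, 0, 0],
    [0, 0, 0],
  ],
  jaw=[0.03, 0.03, 0.03, 0.03, 0.03, 0.03, 0.03, 0.03, 0.03, 0.03],
)

```text
clock: 36.6
position: [0.492, -0.0097, 0.1135]
ee_rot: [0.969, 0.246, -0.001, -0.001]
ft_force: [-1.1, 0.0, -0.8]
grip_width: 0.141
grasp_force: 26.3
```

Emit:
jog_arm(
  dr=[
    [0, 0, -1],
    [0, 0, -1],
    [0, 0, -1],
    [0, 0, -1],
    [0, 0, -1],
    [0, 0, -1],
    [0, 0, -1],
    [0, 0, -1],
    [0, 0, -1],
    [0, 0, -1],
  ],
  translation=[
    [0, 0, 0],
    [0, 0, 0],
    [0, 0, 0],
    [0, 0, 0],
    [0, 0, 0],
    [0, 0, 0],
    [0, 0, 0],
    [0, 0, 0],
    [0, 0, 0],
    [0, 0, 0],
  ],
  jaw=[0.03, 0.03, 0.03, 0.03, 0.03, 0.03, 0.03, 0.03, 0.03, 0.03],
)

```text
clock: 37.6
position: [0.492, -0.0097, 0.1135]
ee_rot: [0.827, 0.563, -0.001, -0.001]
ft_force: [-0.6, -0.1, -0.5]
grip_width: 0.143
grasp_force: 26.3
```

Emit:
jog_arm(
  dr=[
    [0, 0, -1],
    [0, 0, -1],
    [0, 0, -1],
    [0, 0, -1],
    [0, 0, -1],
    [0, 0, 0],
    [0, 0, 0],
  ],
  translation=[
    [0, 0, 0],
    [0, 0, 0],
    [0, 0, 0],
    [0, 0, 0],
    [0, 0, 0],
    [0, 0, 0],
    [0, 0, 0],
  ],
  jaw=[0.03, 0.03, 0.03, 0.03, 0.03, 0.03, 0.03],
)

```text
clock: 38.3
position: [0.4923, -0.0098, 0.114]
ee_rot: [0.718, 0.696, -0.0, -0.001]
ft_force: [0.7, 0.8, -0.7]
grip_width: 0.14
grasp_force: 26.3
```

```bash
python3 -c "
from h import *
go([.4937,-.009,.020],1.553)
a=crop(grab('top','6'),250,180,400,280,4);b=crop(grab('scene','6'),260,150,410,250,4)
cv2.imwrite('pics/c9.png',np.hstack([b[:,:400],a[:,:400]]))
"
```

```text
clk 38.3 pos [ 0.4923 -0.0098  0.114 ] yaw 1.5391 tilt [-0.001  0.    -1.   ] w 0.14 gf 26.330000460147858 F [ 0.7  0.8 -0.7] q [ 0.74  0.26 -0.89  1.91  0.23  1.08 -0.28]
shift units [0.03 0.06 3.76] turn z units -0.20
```

View pics/c9.png

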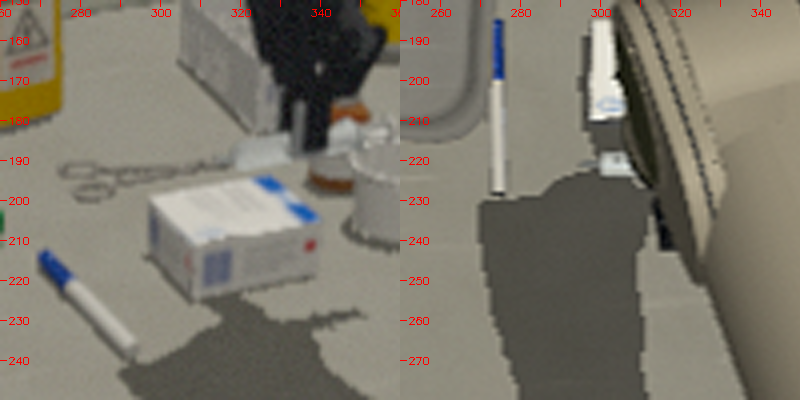

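The syringe is held level and square across, near scene (300,145). Before laying it down I refine the row's yaw with subpixel edge fits.

```bash
cat > yaw.py <<'E'
from h import *
t=load("top0"); g=cv2.cvtColor(t["color"],cv2.COLOR_RGB2GRAY).astype(float)
def edge(lo,hi,v0,hw,axis,z,name):
    pts=[]
    for k in range(lo,hi):
        r=np.arange(v0-hw,v0+hw+1); p=g[r,k] if axis=='h' else g[k,r]
        d=np.abs(np.diff(p)); d[d<.35*d.max()]=0; m=(d*(r[:-1]+.5)).sum()/d.sum()
        pts.append((k,m) if axis=='h' else (m,k))
    W=np.array([onz(t,p,z)[:2] for p in pts]); 
    vx,vy,x0,y0=cv2.fitLine(W.astype(np.float32),cv2.DIST_HUBER,0,.01,.01).ravel()
    a=np.arctan2(-vx/vy,1) if axis=='h' else np.arctan2(vy/vx,1)
    print(name,"yaw",round(float(a),4),"at",(x0.round(4),y0.round(4)), "sd", np.std((W-[x0,y0])@[-vy,vx]).round(4))
edge(300,321,185,2,'h',.04,"carton far"); edge(300,321,210,2,'h',.04,"carton near")
edge(188,208,298,2,'v',.04,"carton left"); edge(188,208,329,2,'v',.04,"carton right")
edge(390,418,179,2,'h',.061,"swab far"); edge(390,418,213,2,'h',.061,"swab near")
edge(183,210,386,2,'v',.061,"swab left"); edge(183,210,421,2,'v',.061,"swab right")
E
python3 yaw.py
```

```text
carton far yaw -0.0468 at (np.float32(0.6074), np.float32(-0.0047)) sd 0.0006
carton near yaw -0.06 at (np.float32(0.5346), np.float32(-0.0027)) sd 0.0005
carton left yaw -0.0672 at (np.float32(0.5701), np.float32(0.0351)) sd 0.0005
carton right yaw -0.0762 at (np.float32(0.5696), np.float32(-0.0562)) sd 0.0008
swab far yaw -0.0381 at (np.float32(0.6177), np.float32(-0.2668)) sd 0.0003
swab near yaw -0.0117 at (np.float32(0.5196), np.float32(-0.2606)) sd 0.0005
swab left yaw -0.0545 at (np.float32(0.5727), np.float32(-0.2197)) sd 0.0003
swab right yaw -0.0438 at (np.float32(0.5762), np.float32(-0.3194)) sd 0.0008
```

Emit:
jog_arm(
  dr=[
    [0, 0, 0.2],
    [0, 0, 0],
    [0, 0, 0],
    [0, 0, 0],
    [0, 0, 0],
    [0, 0, 0],
    [0, 0, 0],
    [0, 0, 0],
    [0, 0, 0],
    [0, 0, 0],
  ],
  translation=[
    [0.12, 0, 0],
    [0, 0, 0.4],
    [0, 0, 0.8],
    [0, 0, 0.8],
    [0, 0, 0.8],
    [0, 0, 0.6],
    [0, 0, 0.3],
    [0, 0, 0.1],
    [0, 0, 0],
    [0, 0, 0],
  ],
  jaw=[0.03, 0.03, 0.03, 0.03, 0.03, 0.03, 0.03, 0.03, 0.03, 0.03],
)

```text
clock: 39.4
position: [0.4934, -0.0069, 0.0205]
ee_rot: [0.722, 0.691, 0.0, 0.0]
ft_force: [0.1, 0.1, 0.8]
grip_width: 0.142
grasp_force: 26.3
```

```bash
python3 -c "
from h import *
go([.4926,-.0069,.0055],1.526)
"
```

```text
clk 39.4 pos [ 0.4934 -0.0069  0.0205] yaw 1.527 tilt [ 0.001 -0.    -1.   ] w 0.142 gf 26.331588327884674 F [0.1 0.1 0.8] q [ 0.65  0.41 -0.82  1.98  0.38  0.91 -0.41]
shift units [-0.   -0.03  0.6 ] turn z units 0.01
```

Emit:
jog_arm(
  dr=[
    [0, 0, 0],
    [0, 0, 0],
    [0, 0, 0],
    [0, 0, 0],
    [0, 0, 0],
    [0, 0, 0],
    [0, 0, 0],
  ],
  translation=[
    [0, -0.03, 0.2],
    [0, 0, 0.2],
    [0, 0, 0.1],
    [0, 0, 0.05],
    [0, 0, 0.04],
    [0, 0, 0],
    [0, 0, 0],
  ],
  jaw=[0.03, 0.03, 0.03, 0.03, 0.03, 0.03, 0.03],
)

```text
clock: 40.1
position: [0.4921, -0.0068, 0.0055]
ee_rot: [0.722, 0.691, -0.0, 0.0]
ft_force: [-4.0, 0.6, 7.8]
grip_width: 0.144
grasp_force: 27.3
```

```bash
python3 -c "
from h import *
go([.4926,-.0069,.0050],1.526)
"
```

```text
clk 40.1 pos [ 0.4921 -0.0068  0.0055] yaw 1.5271 tilt [-0.    -0.001 -1.   ] w 0.144 gf 27.303318679332733 F [-4.   0.6  7.8] q [ 0.63  0.43 -0.81  1.99  0.4   0.89 -0.43]
shift units [-0.    0.02  0.02] turn z units 0.02
```

Emit:
jog_arm(
  dr=[
    [0, 0, 0],
    [0, 0, 0],
    [0, 0, 0],
    [0, 0, 0],
    [0, 0, 0],
    [0, 0, 0],
    [0, 0, 0],
    [0, 0, 0],
    [0, 0, 0],
    [0, 0, 0],
  ],
  translation=[
    [0, 0, -0.03],
    [0, 0, 0],
    [0, 0, 0],
    [0, 0, 0],
    [0, 0, -0.3],
    [0, 0, -0.6],
    [0, 0, -1],
    [0, 0, -1],
    [0, 0, -1],
    [0, 0, -1],
  ],
  jaw=[0.4, 0.4, 0.4, 0.4, 0.4, 0.4, 0.4, 0.4, 0.4, 0.4],
)

```text
clock: 41.1
position: [0.4922, -0.0065, 0.1306]
ee_rot: [0.722, 0.692, 0.0, 0.0]
ft_force: [0.5, -0.6, 1.1]
grip_width: 0.4
grasp_force: 0.0
```

Emit:
jog_arm(
  dr=[
    [0, 0, 0],
    [0, 0, 0],
    [0, 0, 0],
    [0, 0, 0],
    [0, 0, 0],
    [0, 0, 0],
    [0, 0, 0],
    [0, 0, 0],
    [0, 0, 0],
    [0, 0, 0],
  ],
  translation=[
    [-0.5, -0.4, -0.9],
    [-1, -0.4, -0.9],
    [-1, -0.4, -0.5],
    [-1, -0.4, 0],
    [-1, -0.2, 0],
    [-1, -0.2, 0],
    [-1, 0, 0],
    [-1, 0, 0],
    [-1, 0, 0],
    [-1, 0, 0],
  ],
  jaw=[0.4, 0.4, 0.4, 0.4, 0.4, 0.4, 0.4, 0.4, 0.4, 0.4],
)

```text
clock: 42.1
position: [0.4319, -0.2426, 0.1872]
ee_rot: [0.722, 0.692, 0.0, 0.001]
ft_force: [0.4, -0.4, 0.3]
grip_width: 0.403
grasp_force: 0.0
```

Emit:
jog_arm(
  dr=[
    [0, 0, 0],
    [0, 0, 0],
    [0, 0, 0],
    [0, 0, 0],
    [0, 0, 0],
    [0, 0, 0],
    [0, 0, 0],
    [0, 0, 0],
    [0, 0, 0],
    [0, 0, 0],
  ],
  translation=[
    [-1, -0.4, 0],
    [-1, -0.4, 0],
    [-1, -0.4, 0],
    [-1, -0.4, 0],
    [-1, -0.4, 0],
    [-1, -0.4, 0],
    [-1, -0.4, 0],
    [-0.5, 0, 0],
    [0, 0, 0],
    [0, 0, 0],
  ],
  jaw=[0.4, 0.4, 0.4, 0.4, 0.4, 0.4, 0.4, 0.4, 0.4, 0.4],
)

```text
clock: 43.1
position: [0.3548, -0.4249, 0.1863]
ee_rot: [0.722, 0.692, 0.0, 0.0]
ft_force: [1.3, -0.5, 0.6]
grip_width: 0.398
grasp_force: 0.0
```

```bash
python3 -c "
from h import *
go([.4926,-.0069,.0050],1.526)
a=crop(grab('top','7'),260,140,440,290,4);b=crop(grab('scene','7'),260,150,460,260,4)
cv2.imwrite('pics/t7.png',a);cv2.imwrite('pics/s7.png',b)
"
```

```text
clk 43.1 pos [ 0.3548 -0.4249  0.1863] yaw 1.5286 tilt [ 0.001  0.    -1.   ] w 0.398 gf 0.0 F [ 1.3 -0.5  0.6] q [ 1.29  0.26 -0.58  1.69  0.15  1.24  0.64]
shift units [16.93  4.8   7.26] turn z units 0.04
```

View pics/t7.png

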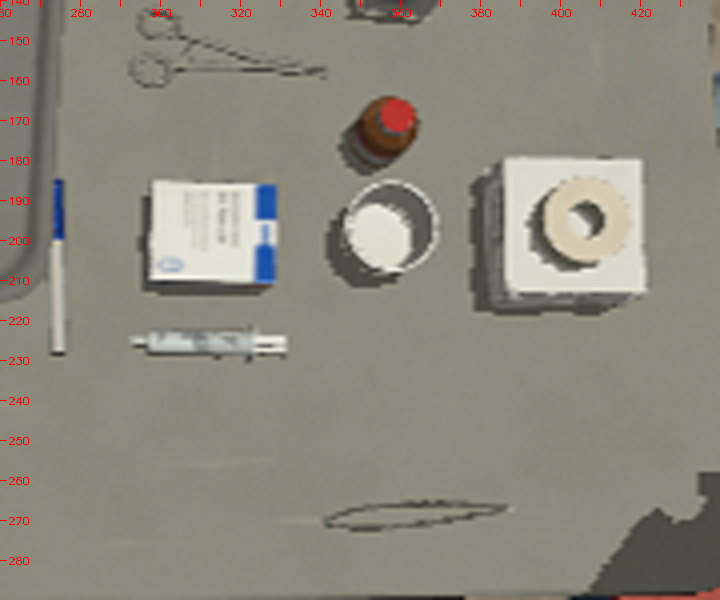

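View pics/s7.png

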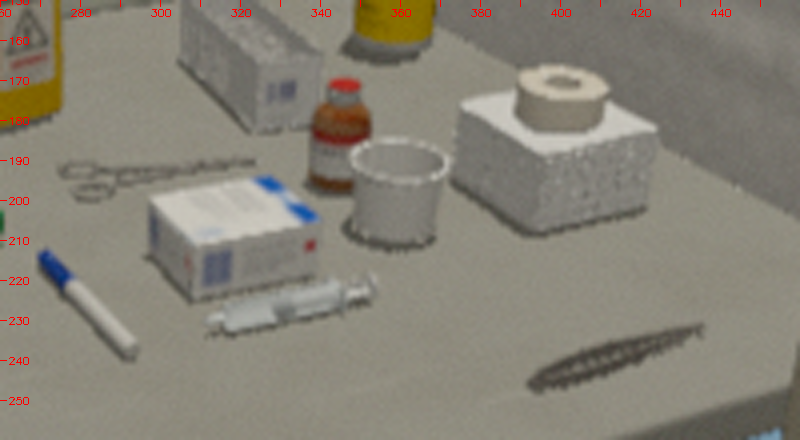

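All four things are in place: vial cap at top (359,168), tub (358,197), tape hole (406,195), syringe from (293,225) to (332,226). Carton, swabs, clamp, forceps and marker are where they were. One last number check on the syringe, then I hand in.

```bash
python3 -c "
from h import *
t=load('top7');s=load('scene7')
A=lambda u:np.array(u)-.5
a=onz(t,A((293,225.3)),.008);b=onz(t,A((331.75,226.25)),.008); print('syr',a,b,(a+b)/2, np.arctan2(a[0]-b[0],-(a[1]-b[1])))
print('want',.4926,-.0069)
d=np.abs(load('top7')['color'].astype(int)-load('top0')['color'])[175:222,290:335].max(); print('carton/marker diff',np.abs(load('top7')['color'].astype(int)-load('top0')['color'])[183:212,296:330].mean(),np.abs(load('top7')['color'].astype(int)-load('top0')['color'])[185:230,272:277].mean(), np.abs(load('top7')['color'].astype(int)-load('top0')['color'])[178:215,378:388].mean())
print(manip.get_obs()['joint_velocities'].round(3)); print(manip.hand_in())
"
```

```text
syr [0.49449142 0.04950521 0.008     ] [ 0.48988979 -0.06640929  0.008     ] [ 0.4921906  -0.00845204  0.008     ] 3.1019149790256004
want 0.4926 -0.0069
carton/marker diff 1.4574036511156188 1.3437037037037036 1.2540540540540541
[-0.002 -0.     0.005  0.002  0.004 -0.001  0.002]
the job is handed in; nothing more can be done
None
```

I placed the tub, vial, tape and syringe in the order asked and handed the job in after about 43 s; in the last camera check each sat within about 2 mm of its target, the vial was upright, and the carton, swabs, forceps, clamp and marker showed no shift.

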